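# Close and latch the sample case under the service pipe

## Robot

A 6-joint arm with a two-finger parallel gripper is mounted at the origin on the work surface. World frame = base frame: x ahead of the robot, y to its left, z up, the work surface at z = 0. Lengths are in m, angles in degrees, forces in N, time in s.
With the tool pointing down it reaches from about 0.375 to 0.9 m from the base axis. Payload 3.1 kg.
Tool frame: the origin (TCP) lies between the finger pads, 19 mm behind the fingertips; this is the grasp point; z points along the fingers, y is the line along which they close (so a half turn about z gives the same grasp; the last joint's range is limited). The gripper opens to 87 mm and grips with 3 to 60 N. Pads are 19 mm wide; open, the fingers measure 117 mm over their backs; the gripper's body (75 mm by 190 mm) begins 51 mm behind the grasp point.
Start: joints at [-84.311, 30.224, 82.088, -0, 67.689, -10.227], TCP at [0.171, -0.601, 0.241] pointing down, gripper open.
Joint ranges: [-176.69, 176.69], [-43.24, 126.21], [12.49, 139.97], [-82, 262], [0, 151.66], [-163.58, 163.58]. Speed limits (degrees/s): [159.86, 159.86, 180, 180, 180, 180].

## Interface

Orientations are given as a 3x3 rotation matrix whose columns are the frame's x, y, z axes.
In Python, from rig import bot, viewer, workorder, models gives the robot as it stands.
- The arm moves only by the shell command python3 -m jog 'ROWS'. ROWS is JSON, a list of rows, each a list of 7 numbers: the opening, from 0 (shut) to 1 (fully open), then the shift along the tool's x, y, z in m, then the turn, a rotation vector about the tool's x, y, z in degrees. In form: [[claw, x, y, z, ax, ay, az], ...]. A call has 1 to 20 rows; each row is the pose to reach, as a shift and turn from the pose commanded when the call began, along the tool's axes at that moment; what a row does not reach only later rows make up. A row lasts 1/8 s, in which the tool goes at most 62.5 mm and 10.7 degrees, less where a joint would pass 70% of its speed; a pose out of reach is approached as far as the arm can. A call with a gripper value outside its range is refused whole. The fingers move at their own pace and stop on an object; the grip force is fixed at half the most. Time passes only in rows, so rows that repeat a pose let the fingers close. It gives the time, the measured TCP pose, the force, the opening and the grip force at its end, in the units of the state.
- bot.read_state(): the state, without advancing time (a new reading comes with each control period).
- viewer.capture(name): name is "scene" or "top" or "wrist"; returns (picture, depth): 480x640x3 uint8, blue, green, red; 480x640 float32, m along the optical axis (not along the pixel's ray), 0 where there is no reading.
- viewer.camera_info(name): a dict with "fx", "fy", "cx", "cy" (pixels), "world_to_cam" (4x4, takes a point from world to camera coordinates). Camera axes: x right, y down, z forward; pixel columns grow to the right and rows downward; lengths in m; the calibration is good to about 2 mm. A picture is of the moment at which its call begins: read the wrist's pose just before it. camera_info takes no time and is no camera call; for the wrist camera it gives the pose at the moment of the call.
- workorder.hand_in(): hands the job in; it is judged then, once.
Trained networks look in the newest picture that a camera, given by its name, has taken for a name from the list of things; names that differ only in an ending like _2 or _b are one class to them, and where a whole thing is asked for, a point or a joint stands for the part that bears it (a point fixed in the world has none). Each returns a list of dicts, best first, with "p" (0 to 1); they miss things now and then, are a little off and sometimes report something else, mostly with a low value. They report only what shows in the picture. A call takes as long as a camera call.
- models.outline_of(camera, thing): "mask" (480x640 bool, what is visible of it).
- models.tip_of(camera, thing): "xyz" ([x, y, z] in m, in world coordinates, good to about 4 mm: a listed point, or the origin of a listed thing).
The state is a dict: "time_s": time; "joint_positions": joint angles; "qvel": joint speeds; "tau": joint torques, N m; "position": TCP position; "tcp_rot": TCP orientation; "force": force on the tool from outside, world axes, zero at the start; "moment": the same for the moment, N m; "opening": opening from 0.0 (shut) to 1.0 (fully open); "grasp_force": force on a finger pad.
Only numpy, scipy, OpenCV 4.12 (cv2) and the standard library are available. Lean on these libraries where they do the work, as an engineer would, in place of code of your own. Each camera call takes 0.05 s, during which the arm holds its last target. There are 200 camera calls.

## Task

Shut the lid of the grey sample case fully, then turn both of its turnbuttons in from the rear rail so that each lies straight across the edge of the lid, square to it, and let go. Keep off the water pipe that crosses over the back of the case and leave the glassware and other things around it where they stand.

Things in the scene. Friction and masses are not known exactly. Their poses are not given: they have to be found in the camera images.
- case: Light grey plastic case of sample vials, fixed, 170 mm deep (x), 270 wide (y), 95 high. Origin: centre of underside; x points from the hinge side (near the robot) to the rear rail, y left, z up. Along its x: hinge line at -80 mm, shut lid from -80 to +42 mm, fixed rear rail from +42 to +85 mm; lid and rail tops both at z 95 mm.
- lid (a joint): Hinge angle of the lid, a 122 x 270 x 10 mm grey plate: 0 is shut (level), 1.57 upright; range 0 to 1.6, starts 1.1 to 1.5. Hinge line along the case's y at its x -80, z 90 mm: the lid swings away from the robot and down to shut; its outer face (darker inset) faces the robot when open. Stiff: stays where it is left.
- lid_edge (a point): Middle of the lid's free edge, on the outer face, 122 mm from the hinge line.
- button_left (a joint): Angle of the left turnbutton on its upright pivot: 0 is square across the lid edge (pointing along the case's -x), positive is anticlockwise from above, range -1.9 to 1.9. Starts pointing outwards to the left (-1.8 to -1.35). Stiff. A black bar 57 x 14 x 8 mm ending 50 mm from the pivot, underside 2 mm above the lid's top, a finger knob near its end.
- button_right (a joint): Angle of the right turnbutton, same bar and meaning: 0 is square across the lid edge; starts pointing outwards to the right (+1.35 to +1.8). If a turnbutton is turned in while the lid is up, it blocks the lid.
- pivot_left (a point): Pivot of the left turnbutton on the rear rail's top (case x 64, y +75, z 95 mm).
- pivot_right (a point): Pivot of the right turnbutton on the rear rail's top (case x 64, y -75, z 95 mm).
- knob_left (a point): Middle of the left turnbutton's upright steel finger knob: 12 mm in diameter, from 105 to 133 mm above the bench, its axis 42 mm from the pivot; it stands on the bar (bar top 105 mm above the bench).
- knob_right (a point): Middle of the right turnbutton's finger knob, same sizes.
- pipe: Grey fixed pipe: a level bar 24 mm thick, 600 mm long along its y, axis 240 mm above the bench, a post at each end with a red tap handle towards the robot and a gooseneck 355 mm high. Origin on the bench under its middle. It passes 14 to 28 mm behind the turnbutton pivots: a tool pointing straight down hits it at the knobs; lean it 25 to 50 degrees, gripper towards the robot.
- flask_a: Conical glass flask, 68 mm wide, 105 mm high, standing left of the case. Origin: centre of the underside.
- flask_b: Same flask, standing right of the case.
- jar: Amber jar, 56 mm wide, 85 mm high, left of the case towards the robot. Origin: centre of the underside.
- brush: Brush 160 mm long lying between the robot and the case.
- wash_bottle: White bottle, 68 mm wide, 170 mm high, to the left. Origin: centre of the underside.
- jug: White plastic jug with a handle, 100 mm wide, 130 mm high, to the left. Origin: centre of the underside.
- bowl: Red bowl, 120 mm wide, 50 mm high, to the right. Origin: centre of the underside.

How it is judged:
By the outcome, as a careful person would: the job done as asked, in the order asked, and still so for the second after the job is handed in, with the robot touching nothing.
It also fails if it takes over 56 s, if anything falls off the work surface, if the arm or the gripper's body presses on something with over 40 N, if the wrist force passes 120 N, or if a joint passes its speed limit or range.

## Working session

There is one attempt and no reset: what is moved stays moved. The work goes in short steps, Python scripts to look and compute and a shell command to move; the robot and the scene stay as the last step left them, time stands still between calls to the robot, and variables do not carry over. Pictures are saved under pics/ and viewed, at most 11 in all, crops included, and the job is handed in when it is done.

```bash
ls; mkdir -p pics; python3 - <<'E'
from rig import bot, viewer, workorder, models
import cv2,numpy as np
s=bot.read_state(); print(s['time_s'],s['position'],np.round(s['tcp_rot'],3).tolist(),s['opening'])
p,d=viewer.capture('scene'); cv2.imwrite('pics/s0.png',p)
def q(c,names):
    for n in names:
        r=models.tip_of(c,n)
        print(c,n,[(np.round(x['xyz'],3).tolist(),round(x['p'],2)) for x in r[:3]])
N=['case','lid_edge','pivot_left','pivot_right','knob_left','knob_right','pipe','flask_a','jar','brush','wash_bottle','jug','bowl']
q('scene',N)
p,d=viewer.capture('top'); cv2.imwrite('pics/t0.png',p)
q('top',N)
print(bot.read_state()['time_s'])
E
```

```text
pics
0.0 [ 0.17135453 -0.60033507  0.24025855] [[0.962, 0.274, -0.0], [0.274, -0.962, 0.002], [0.0, -0.002, -1.0]] 1.0011801054044585
scene case [([0.557, -0.066, -0.002], 0.68)]
scene lid_edge [([0.495, -0.05, 0.212], 0.65)]
scene pivot_left []
scene pivot_right []
scene knob_left [([0.653, 0.026, 0.12], 0.53)]
scene knob_right []
scene pipe [([0.65, 0.029, 0.121], 0.4)]
scene flask_a [([0.483, -0.271, 0.0], 0.74), ([0.623, 0.151, 0.002], 0.65)]
scene jar [([0.5, 0.167, -0.002], 0.76)]
scene brush [([0.431, -0.029, -0.002], 0.93), ([0.502, 0.163, -0.005], 0.58), ([0.652, 0.031, 0.118], 0.55)]
scene wash_bottle [([0.413, 0.404, 0.002], 0.7)]
scene jug [([0.528, 0.476, -0.004], 0.71)]
scene bowl [([0.518, -0.419, -0.001], 0.92), ([0.623, 0.152, 0.002], 0.45), ([0.502, 0.168, -0.002], 0.45)]
top case [([0.558, -0.07, 0.0], 0.76), ([0.43, -0.033, -0.001], 0.52), ([0.655, 0.032, 0.121], 0.22)]
top lid_edge [([0.496, -0.053, 0.211], 0.74)]
top pivot_left [([0.643, -0.009, 0.096], 0.44)]
top pivot_right [([0.603, -0.156, 0.1], 0.44)]
top knob_left [([0.656, 0.033, 0.121], 0.56)]
top knob_right [([0.589, -0.196, 0.119], 0.47)]
top pipe []
top flask_a [([0.618, 0.149, -0.002], 0.74), ([0.48, -0.276, -0.001], 0.59)]
top jar [([0.507, 0.169, -0.001], 0.86)]
top brush [([0.426, -0.034, 0.0], 0.82), ([0.641, -0.009, 0.096], 0.21)]
top wash_bottle [([0.411, 0.401, 0.002], 0.56), ([0.655, 0.033, 0.124], 0.19)]
top jug [([0.534, 0.477, -0.003], 0.74)]
top bowl [([0.516, -0.425, -0.002], 0.9)]
1.4
```

View pics/s0.png

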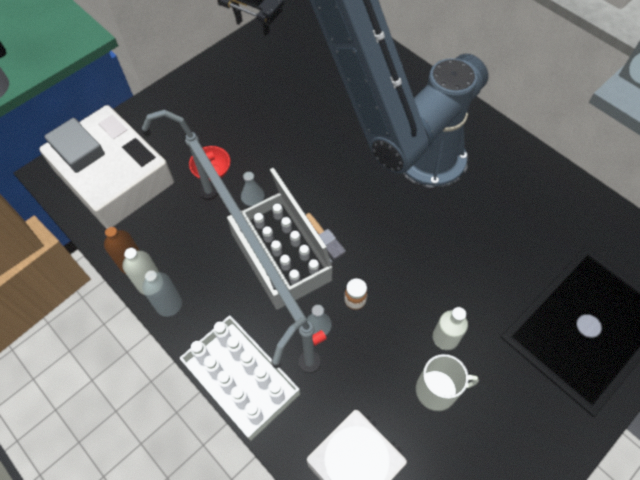

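View pics/t0.png

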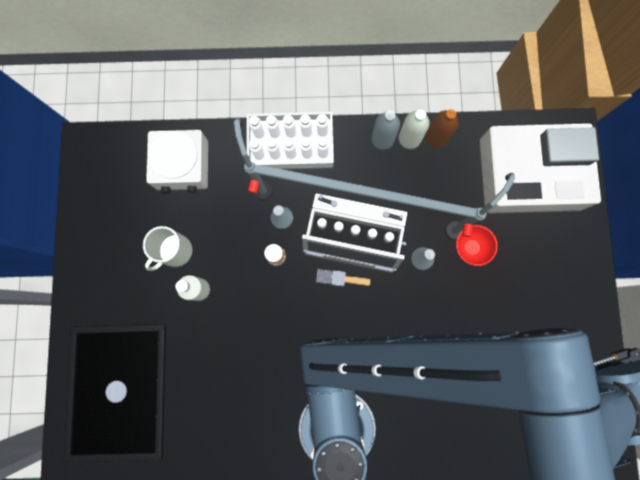

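The top view shows the case at about (355,235), with the lid standing near upright. The knobs are at (322,202) and (392,215), and the pipe runs from (250,168) to (480,214). The detections agree with this: the pivots come out 152 mm apart and the case yaw is about -15°.

```bash
cat > h.py <<'E'
from rig import bot, viewer, workorder, models
import cv2,numpy as np
from scipy.spatial.transform import Rotation as R
O=np.array([.560,-.067]); YAW=-15.2
def axes(yaw=None):
    a=np.radians(YAW if yaw is None else yaw); return np.array([np.cos(a),np.sin(a)]),np.array([-np.sin(a),np.cos(a)])
def c2w(p):
    ex,ey=axes(); return np.r_[O+p[0]*ex+p[1]*ey,p[2]]
def w2c(p):
    ex,ey=axes(); d=np.array(p[:2])-O; return np.array([d@ex,d@ey,p[2]])
def rot(lean,yaw=0):
    return R.from_euler('z',YAW+yaw,degrees=True).as_matrix()@R.from_euler('y',-lean,degrees=True).as_matrix()@np.diag([1,-1,-1.])
def rel(p,lean,yaw=0,s=None):
    s=s or bot.read_state(); R0=np.array(s['tcp_rot'])
    return np.round(R0.T@(c2w(p)-s['position']),4).tolist(), np.round(R.from_matrix(R0.T@rot(lean,yaw)).as_rotvec(degrees=True),1).tolist()
def world(cam,m,d):
    i=viewer.camera_info(cam); v,u=np.nonzero(m&(d>0)); z=d[v,u]
    P=np.c_[(u-i['cx'])/i['fx']*z,(v-i['cy'])/i['fy']*z,z,np.ones(len(z))]
    return (P@np.linalg.inv(i['world_to_cam']).T)[:,:3]
E
python3 - <<'E'
from h import *
for c in ('top','scene'):
    p,d=viewer.capture(c); X=world(c,np.ones(d.shape,bool),d)
    C=np.array([w2c(x) for x in X])
    # pipe bar points
    k=(abs(C[:,1])<.2)&(C[:,0]>.04)&(C[:,0]<.14)&(C[:,2]>.225)&(C[:,2]<.26)
    P=C[k]; f=np.polyfit(P[:,1],P[:,0],1); print(c,'pipe n',k.sum(),'x at y0',f[1],'slope',f[0],'zmax',P[:,2].max())
    # rail top
    k=(abs(C[:,1])<.18)&(C[:,0]>.03)&(C[:,0]<.1)&(abs(C[:,2]-.095)<.004); P=C[k]
    print('rail',k.sum(),np.percentile(P,[1,50,99],axis=0).round(3).tolist(), np.polyfit(P[:,1],P[:,0],1))
    k=(abs(C[:,1])<.18)&(C[:,0]>-.1)&(C[:,0]<-.03)&(C[:,2]>.12)&(C[:,2]<.23); P=C[k]
    print('lid',k.sum(),np.percentile(P,[1,50,99],axis=0).round(3).tolist(),np.polyfit(P[:,1],P[:,0],1))
print(rel([-.13,0,.215],40)); print(rot(40).round(2))
E
```

```text
top pipe n 1465 x at y0 0.07855447573344478 slope -0.03132941240367329 zmax 0.25772174578052764
rail 962 [[0.04, -0.129, 0.091], [0.061, 0.001, 0.095], [0.087, 0.135, 0.099]] [-0.04462938  0.06285759]
lid 1332 [[-0.083, -0.133, 0.121], [-0.071, -0.002, 0.186], [-0.056, 0.13, 0.215]] [-0.03201264 -0.07089457]
scene pipe n 1479 x at y0 0.08293123902207955 slope -0.03093665406290881 zmax 0.25980899339812846
rail 447 [[0.04, -0.127, 0.091], [0.079, 0.005, 0.095], [0.089, 0.137, 0.099]] [-0.03133592  0.07494707]
lid 813 [[-0.078, -0.131, 0.122], [-0.063, 0.018, 0.204], [-0.054, 0.135, 0.217]] [-0.03862097 -0.0628068 ]
([0.4088, -0.4742, 0.0262], [-10.9, 39.0, 29.8])
[[ 0.74 -0.26  0.62]
 [-0.2  -0.97 -0.17]
 [ 0.64  0.   -0.77]]
```

```bash
sed -i 's/^O=.*/O=np.array([.561,-.065]); YAW=-13.2/' h.py; python3 - <<'E'
from h import *
print(rel([-.14,0,.225],40))
E
```

```text
([0.3993, -0.4768, 0.0162], [-10.2, 39.1, 27.9])
```

```bash
python3 -m jog '[[0,0.04,-0.05,-0.03,0,0,0],[0,0.08,-0.1,-0.03,-2,8,5.5],[0,0.12,-0.145,-0.03,-4,16,11],[0,0.16,-0.19,-0.02,-6,23,17],[0,0.2,-0.24,-0.01,-8,31,22],[0,0.24,-0.285,0,-10.2,39.1,27.9],[0,0.28,-0.335,0.005,-10.2,39.1,27.9],[0,0.32,-0.38,0.01,-10.2,39.1,27.9],[0,0.36,-0.43,0.016,-10.2,39.1,27.9],[0,0.399,-0.477,0.016,-10.2,39.1,27.9],[0,0.399,-0.477,0.016,-10.2,39.1,27.9],[0,0.399,-0.477,0.016,-10.2,39.1,27.9]]'; python3 - <<'E'
from h import *
s=bot.read_state(); print(w2c(s['position']),s['joint_positions'],rel([-.14,0,.225],40))
# push path: tip contact at r, offset; print shifts in tool frame at lean 40
print(s['force'])
L=np.radians(40); zt=np.array([np.sin(L),-np.cos(L)]); xt=np.array([np.cos(L),np.sin(L)])
th0=np.arctan2(.21-.09,.0134); 
for th in [95,85,75,65,55,45,35,25,15,8,3,0,-1.5]:
    t=np.radians(th); r=.100
    n=np.array([-np.sin(t),np.cos(t)])  # outward normal
    h=max(.0095*(-n@xt),.0095*(n@xt)) # half-width extent toward lid
    face=np.array([-.08,.09])+r*np.array([np.cos(t),np.sin(t)])+.005*n
    tip=face+n*h; tcp=tip-.019*zt
    print(th,tcp.round(4),rel([tcp[0],0,tcp[1]],40)[0])
E
```

```text
time_s: 3.0
position: [0.4254, -0.032, 0.2257]
tcp_rot: [[0.745, -0.228, 0.627], [-0.174, -0.974, -0.147], [0.644, 0.001, -0.765]]
force: [0.7, -0.7, 0.3]
opening: 0.008
grasp_force: 0.0
[-0.13958423  0.00118091  0.22566343] [-24.44579588  13.77597371 138.76417134 148.87203843  14.02417172
 -68.34046812] ([-0.0007, 0.0012, 0.0002], [0.0, -0.1, 0.1])
[ 0.70274818 -0.65980523  0.29527654]
95 [-0.1137  0.2031] [0.0053, 0.0012, 0.034]
85 [-0.0952  0.2052] [0.0208, 0.0012, 0.0443]
75 [-0.0764  0.2039] [0.0343, 0.0012, 0.0574]
65 [-0.0581  0.199 ] [0.0452, 0.0012, 0.0728]
55 [-0.041   0.1907] [0.053, 0.0012, 0.0902]
45 [-0.0256  0.1794] [0.0574, 0.0012, 0.1088]
35 [-0.0136  0.1667] [0.0584, 0.0012, 0.1262]
25 [-0.0047  0.1536] [0.0568, 0.0012, 0.142]
15 [0.002  0.1391] [0.0527, 0.0012, 0.1574]
8 [0.0054 0.1284] [0.0484, 0.0012, 0.1678]
3 [0.0071 0.1205] [0.0445, 0.0012, 0.1749]
0 [0.0078 0.1157] [0.042, 0.0012, 0.179]
-1.5 [0.008  0.1132] [0.0406, 0.0012, 0.1811]
```

```bash
python3 -m jog '[[0,0.005,0.001,0.034,0,0,0],[0,0.013,0.001,0.039,0,0,0],[0,0.021,0.001,0.044,0,0,0],[0,0.028,0.001,0.051,0,0,0],[0,0.034,0.001,0.057,0,0,0],[0,0.04,0.001,0.065,0,0,0],[0,0.045,0.001,0.073,0,0,0],[0,0.0495,0.001,0.0815,0,0,0],[0,0.053,0.001,0.09,0,0,0],[0,0.0555,0.001,0.0995,0,0,0],[0,0.0575,0.001,0.109,0,0,0],[0,0.0583,0.001,0.1175,0,0,0],[0,0.0584,0.001,0.126,0,0,0]]'; python3 - <<'E'
from h import *
s=bot.read_state(); print(w2c(s['position']),s['joint_positions'])
print(rel([.0078,0,.1157],40), rel([.009,0,.1125],40))
p,d=viewer.capture('scene'); cv2.imwrite('pics/s1.png',p[130:350,160:420].repeat(2,0).repeat(2,1))
E
```

```text
time_s: 4.62
position: [0.5471, -0.0627, 0.1659]
tcp_rot: [[0.746, -0.228, 0.626], [-0.174, -0.974, -0.147], [0.643, 0.001, -0.766]]
force: [-2.1, -0.5, 1.2]
opening: 0.006
grasp_force: 0.8
[-0.01410349 -0.00095147  0.16590542] [-20.73392565  29.05328592 125.47541965 161.2086577   15.07684852
 -77.62971385]
([-0.0155, -0.001, 0.0525], [0.0, -0.0, 0.0]) ([-0.0166, -0.001, 0.0558], [0.0, -0.0, 0.0])
```

View pics/s1.png

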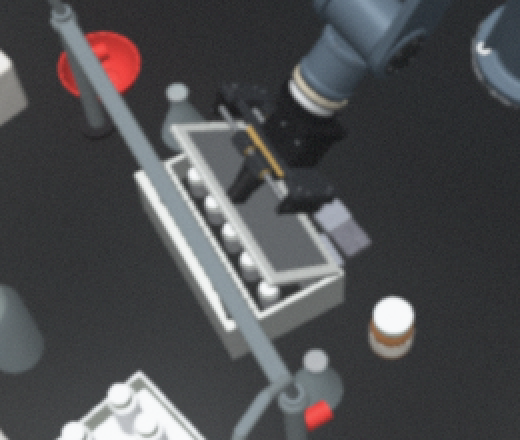

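The lid is following the fingers and is about 35–40° from shut, with the closed fingertips in the middle of it near (245,180). I'll carry on down and press.

```bash
python3 -m jog '[[0,-0.0005,0,0.008,0,0,0],[0,-0.0015,0,0.016,0,0,0],[0,-0.0035,0,0.024,0,0,0],[0,-0.0055,0,0.031,0,0,0],[0,-0.0085,0,0.0385,0,0,0],[0,-0.0115,0,0.045,0,0,0],[0,-0.0145,0,0.0505,0,0,0],[0,-0.0155,0,0.0525,0,0,0],[0,-0.0165,0,0.055,0,0,0],[0,-0.017,0,0.0565,0,0,0],[0,-0.017,0,0.0565,0,0,0]]'; python3 - <<'E'
from h import *
s=bot.read_state(); print(w2c(s['position']))
E
```

```text
time_s: 6.05
position: [0.5678, -0.0675, 0.1149]
tcp_rot: [[0.743, -0.229, 0.629], [-0.175, -0.973, -0.148], [0.646, 0.0, -0.763]]
force: [-14.4, 0.9, 25.0]
opening: 0.003
grasp_force: 12.0
[ 0.00719883 -0.00090977  0.11487193]
```

```bash
python3 -m jog '[[0,0,0,-0.02,0,0,0],[0,0,0,-0.06,0,0,0],[0.2,0,0,-0.11,0,0,0],[0.4,0,0,-0.15,0,0,0],[0.4,0,0,-0.15,0,0,0]]'; python3 - <<'E'
from h import *
for c in ('top','scene','wrist'):
    p,d=viewer.capture(c); 
    if c!='scene': cv2.imwrite(f'pics/{c}2.png',p if c=='wrist' else p[150:300,220:480].repeat(3,0).repeat(3,1))
    X=world(c,np.ones(d.shape,bool),d); C=np.array([w2c(x) for x in X])
    k=(abs(C[:,1])<.12)&(C[:,0]>-.07)&(C[:,0]<.03)&(C[:,2]>.07)&(C[:,2]<.15);P=C[k]
    A=np.c_[P[:,:2],np.ones(len(P))]; f=np.linalg.lstsq(A,P[:,2],rcond=None)[0]; print(c,'lid plane',len(P),f.round(4))
    for n in ['pivot_left','pivot_right','knob_left','knob_right']:
        r=models.tip_of(c,n); print(c,n,[(w2c(x['xyz']).round(4).tolist(),round(x['p'],2)) for x in r[:2]])
print(w2c(bot.read_state()['position']),bot.read_state()['time_s'])
E
```

```text
time_s: 6.68
position: [0.4745, -0.0454, 0.2291]
tcp_rot: [[0.744, -0.227, 0.629], [-0.172, -0.974, -0.148], [0.646, 0.002, -0.763]]
force: [0.1, 0.6, 0.3]
opening: 0.26
grasp_force: 0.0
top lid plane 2828 [0.0003 0.0011 0.0955]
top pivot_left [([0.0654, 0.0716, 0.0968], 0.58)]
top pivot_right [([0.0606, -0.0789, 0.0992], 0.54)]
top knob_left [([0.0705, 0.113, 0.121], 0.68)]
top knob_right [([0.0589, -0.1184, 0.1196], 0.42)]
scene lid plane 2983 [ 0.0016 -0.0011  0.0969]
scene pivot_left []
scene pivot_right []
scene knob_left [([0.067, 0.1126, 0.119], 0.43)]
scene knob_right [([0.0129, 0.2227, 0.0047], 0.65), ([0.0443, -0.0036, 0.0955], 0.24)]
wrist lid plane 29806 [0.0004 0.0002 0.0959]
wrist pivot_left [([0.0608, 0.0669, 0.0989], 0.73)]
wrist pivot_right [([0.0655, -0.0738, 0.0957], 0.73)]
wrist knob_left [([0.0711, 0.1167, 0.1165], 0.7)]
wrist knob_right [([0.0555, -0.1235, 0.1227], 0.66)]
[-0.08779993 -0.00091152  0.22684807] 7.425
```

View pics/wrist2.png

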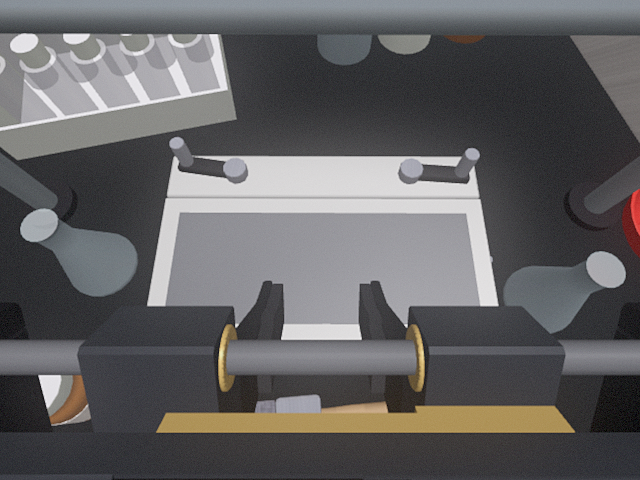

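The wrist view shows the lid shut flat (the plane fit gives z 95–96 mm with no slope). The lid/rail seam runs from (167,197) to (480,199). The knob tops are at (177,144) and (472,155), and the pivot caps at (235,169) and (410,170). I'll refine the case pose from these.

```bash
cat >> h.py <<'E'
def ray(cam,u,v,z):
    i=viewer.camera_info(cam); T=np.linalg.inv(i['world_to_cam']); d=T[:3,:3]@[(u-i['cx'])/i['fx'],(v-i['cy'])/i['fy'],1]; o=T[:3,3]
    return o+d*(z-o[2])/d[2]
E
python3 - <<'E'
from h import *
for n,u,v,z in [('seamL',167,197.5,.095),('seamR',480,198.5,.095),('rearL',174,156,.095),('rearR',474,156,.095),('pivL',235,168,.107),('pivR',410,169,.107),('kL',177,144,.133),('kR',472,155,.133)]:
    print(n,w2c(ray('wrist',u,v,z)).round(4))
i=viewer.camera_info('wrist');print('cam',w2c(np.linalg.inv(i['world_to_cam'])[:3,3]))
p,d=viewer.capture('wrist'); g=cv2.cvtColor(p,cv2.COLOR_BGR2GRAY).astype(float)
us=np.arange(200,460,4); vs=[188+np.argmin(g[188:206,u]) for u in us]; f=np.polyfit(us,vs,1); print(f, np.std(vs-np.polyval(f,us)))
print([w2c(ray('wrist',u,np.polyval(f,u),.095)).round(4) for u in (180,470)])
E
```

```text
seamL [0.0416 0.1286 0.095 ]
seamR [ 0.0405 -0.1389  0.095 ]
rearL [0.0835 0.1287 0.095 ]
rearR [ 0.0834 -0.1402  0.095 ]
pivL [0.0634 0.0699 0.107 ]
pivR [ 0.0623 -0.0784  0.107 ]
kL [0.0691 0.111  0.133 ]
kR [ 0.0587 -0.1211  0.133 ]
cam [-0.11555443 -0.00281518  0.39022013]
[3.24519231e-03 1.96766346e+02] 0.28509574847551855
[array([0.0418, 0.1176, 0.095 ]), array([ 0.0408, -0.1304,  0.095 ])]
```

```bash
sed -i 's/^O=.*/O=np.array([.559,-.0692]); YAW=-13.4/' h.py; python3 - <<'E'
from h import *
s=bot.read_state(); print(w2c(s['position']))
k=np.array([.070,.1155,.130]); L=np.radians(40); z=np.array([np.sin(L),0,-np.cos(L)])
for b in (.09,.045,0): print(rel(k-b*z,40))
E
```

```text
[-0.0868352   0.00332322  0.22691501]
([0.0582, -0.1119, 0.0852], [-0.1, 0.0, 0.2])
([0.0582, -0.1118, 0.1302], [-0.1, 0.0, 0.2])
([0.0582, -0.1117, 0.1752], [-0.1, 0.0, 0.2])
```

```bash
python3 -m jog '[[0.38,0.02,-0.04,0.02,0,0,0],[0.38,0.04,-0.08,0.05,0,0,0],[0.38,0.058,-0.112,0.085,0,0,0],[0.38,0.058,-0.112,0.13,0,0,0],[0.38,0.058,-0.112,0.15,0,0,0],[0.38,0.058,-0.112,0.15,0,0,0]]'; python3 - <<'E'
from h import *
s=bot.read_state(); print(w2c(s['position']),s['joint_positions'],s['opening'])
p,d=viewer.capture('wrist'); cv2.imwrite('pics/wrist3.png',p)
k=np.array([.070,.1155,.130]); print(rel(k,40))
r=models.tip_of('wrist','knob_left'); print([(w2c(x['xyz']).round(4).tolist(),round(x['p'],2)) for x in r[:2]])
E
```

```text
time_s: 8.22
position: [0.6402, 0.0319, 0.1475]
tcp_rot: [[0.746, -0.228, 0.626], [-0.174, -0.974, -0.147], [0.643, 0.001, -0.766]]
force: [-0.0, 0.4, 1.0]
opening: 0.385
grasp_force: 0.0
[0.05554277 0.11720907 0.14752399] [  -4.63318893   34.70109318  112.16500359  220.1855556     8.52986799
 -123.34229952] 0.38461779166503274
([-0.0004, 0.0024, 0.0214], [-0.2, 0.0, 0.3])
[([0.0702, 0.1215, 0.1208], 0.87)]
```

View pics/wrist3.png

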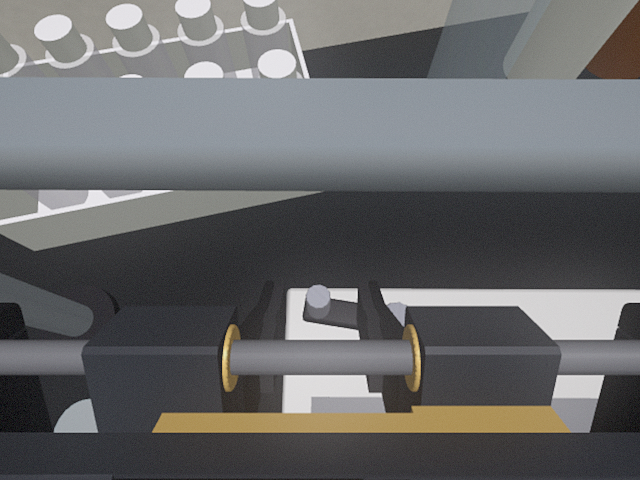

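The left knob's top is at (317,297), centred between the fingers at x≈270 and 365, and the pivot cap at (397,310) is clear. I'll advance and grip.

```bash
python3 -m jog '[[0.38,0,0,0.011,0,0,0],[0.38,0,0.001,0.0215,0,0,0],[0.38,0,0.001,0.0215,0,0,0],[0,0,0.001,0.0215,0,0,0],[0,0,0.001,0.0215,0,0,0],[0,0,0.001,0.0215,0,0,0],[0,0,0.001,0.0215,0,0,0]]'; python3 - <<'E'
from h import *
s=bot.read_state(); c=w2c(s['position']); print(c,s['joint_positions'],s['opening']*87)
P=np.array([.064,.075]); d=np.array([.070,c[1]])-P; a0=np.degrees(np.arctan2(-d[1],-d[0])); print('angle',a0,np.hypot(*d))
R0=rot(40); off=c[:2]-P-.042*np.array([-np.cos(np.radians(a0)),-np.sin(np.radians(a0))]); print('off',off)
ex,ey=axes()
for a in np.linspace(a0,0,15)[1:]:
    ar,b=np.radians([a,a0]); v=.042*np.array([np.cos(b)-np.cos(ar),np.sin(b)-np.sin(ar)])
    w=np.r_[v[0]*ex+v[1]*ey,0]; print(round(a,1),(np.array(s['tcp_rot']).T@w).round(4).tolist())
E
```

```text
time_s: 9.2
position: [0.6522, 0.0302, 0.1336]
tcp_rot: [[0.747, -0.222, 0.627], [-0.17, -0.975, -0.142], [0.643, -0.001, -0.766]]
force: [4.3, 13.2, 1.4]
opening: 0.125
grasp_force: 30.0
[0.06760513 0.11826633 0.13363161] [  -4.90163316   36.73993969  110.9458702   214.41722381    8.9465831
 -117.98761054] 10.910100012223122
angle -97.89519273818661 0.04368038097986823
off [-0.00216405  0.00166445]
-90.9 [-0.0039, -0.0004, -0.0033]
-83.9 [-0.0078, -0.0003, -0.0066]
-76.9 [-0.0117, 0.0005, -0.0098]
-69.9 [-0.0155, 0.0019, -0.013]
-62.9 [-0.0191, 0.0039, -0.016]
-55.9 [-0.0225, 0.0065, -0.0189]
-48.9 [-0.0256, 0.0096, -0.0215]
-42.0 [-0.0285, 0.0131, -0.0239]
-35.0 [-0.0309, 0.0171, -0.0259]
-28.0 [-0.033, 0.0215, -0.0277]
-21.0 [-0.0347, 0.0261, -0.0291]
-14.0 [-0.0359, 0.031, -0.0301]
-7.0 [-0.0366, 0.036, -0.0308]
0.0 [-0.0369, 0.0411, -0.031]
```

```bash
python3 -m jog '[[0,-0.004,-0.0005,-0.0033,0,0,0],[0,-0.008,-0.0003,-0.0066,0,0,0],[0,-0.0117,0.0005,-0.0098,0,0,0],[0,-0.0155,0.002,-0.013,0,0,0],[0,-0.019,0.004,-0.016,0,0,0],[0,-0.0225,0.0065,-0.019,0,0,0],[0,-0.0256,0.0096,-0.0215,0,0,0],[0,-0.0285,0.013,-0.024,0,0,0],[0,-0.031,0.017,-0.026,0,0,0],[0,-0.033,0.0215,-0.0277,0,0,0]]'; python3 - <<'E'
from h import *
s=bot.read_state(); print(w2c(s['position']),s['opening']*87)
p,d=viewer.capture('wrist'); cv2.imwrite('pics/wrist4.png',p)
E
```

```text
time_s: 10.45
position: [0.6, 0.0213, 0.1327]
tcp_rot: [[0.753, -0.216, 0.621], [-0.165, -0.976, -0.139], [0.637, 0.002, -0.771]]
force: [-11.9, 21.3, 13.7]
opening: 0.125
grasp_force: 30.1
[0.0189249  0.0975891  0.13271271] 10.906077065002117
```

View pics/wrist4.png

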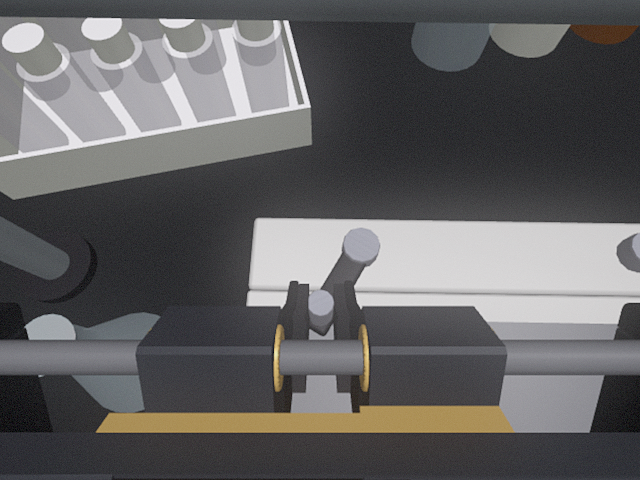

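The knob is held in the grip at (320,300), its pivot is at (360,247), and the bar is about 28–30° from square. I'll continue.

```bash
python3 -m jog '[[0,-0.0017,0.0045,-0.0014,0,0,0],[0,-0.003,0.0095,-0.0024,0,0,0],[0,-0.0036,0.0145,-0.003,0,0,0],[0,-0.0039,0.0196,-0.0033,0,0,0],[0,-0.0039,0.0206,-0.0033,0,0,0],[0,-0.0039,0.0206,-0.0033,0,0,0]]'; python3 - <<'E'
from h import *
s=bot.read_state(); print(w2c(s['position']),s['opening']*87)
p,d=viewer.capture('wrist'); cv2.imwrite('pics/wrist5.png',p)
for n in ('pivot_left','knob_left'):
  r=models.tip_of('wrist',n); print([(w2c(x['xyz']).round(4).tolist(),round(x['p'],2)) for x in r[:2]])
E
```

```text
time_s: 11.25
position: [0.5921, -0.0013, 0.1327]
tcp_rot: [[0.749, -0.225, 0.623], [-0.172, -0.974, -0.145], [0.64, 0.002, -0.769]]
force: [-5.3, 5.6, 5.6]
opening: 0.124
grasp_force: 30.0
[0.01642811 0.07368492 0.13266445] 10.747816884698263
[([0.0606, 0.0768, 0.0958], 0.62)]
[([0.021, 0.0742, 0.1206], 0.61)]
```

View pics/wrist5.png

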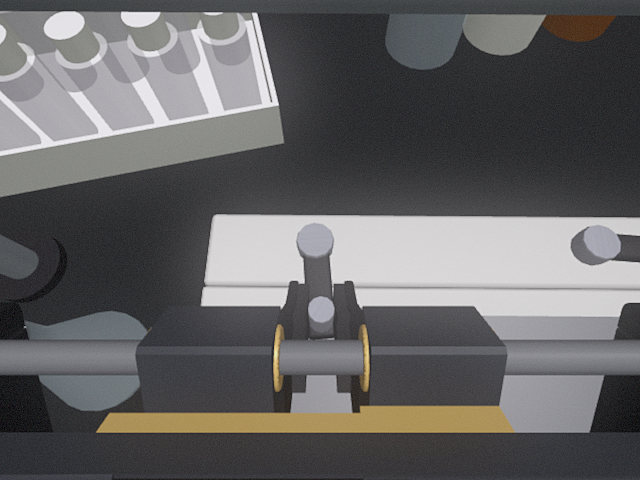

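The pivot cap is at (315,240) and the knob top at (321,308), so the bar is slightly past square. I'll measure it by rays, using both pivots as the reference.

```bash
python3 - <<'E'
from h import *
for n,u,v,z in [('pivL',315,240,.107),('pivR',600,244,.107),('kL',321,308,.133),('rearL',213,216,.095),('seamL',206,286,.095),('seamR',630,290,.095)]: print(n,w2c(ray('wrist',u,v,z)).round(4))
E
```

```text
pivL [0.064  0.0752 0.107 ]
pivR [ 0.0628 -0.0733  0.107 ]
kL [0.023  0.0718 0.133 ]
rearL [0.0831 0.1337 0.095 ]
seamL [0.0421 0.1328 0.095 ]
seamR [ 0.0415 -0.0915  0.095 ]
```

```bash
python3 -m jog '[[0,0,-0.0015,0,0,0,0],[0,0,-0.003,0,0,0,0],[0,0,-0.0045,0,0,0,0],[0,0,-0.0045,0,0,0,0]]'; python3 - <<'E'
from h import *
s=bot.read_state(); print(w2c(s['position']),s['opening']*87)
E
```

```text
time_s: 11.9
position: [0.5927, 0.0019, 0.1327]
tcp_rot: [[0.748, -0.229, 0.622], [-0.176, -0.973, -0.147], [0.639, 0.0, -0.769]]
force: [-8.6, 0.4, 7.2]
opening: 0.125
grasp_force: 30.0
[0.01629318 0.07695095 0.13266534] 10.903323429122842
```

```bash
python3 -m jog '[[0.3,0,0,0,0,0,0],[0.35,0,0,0,0,0,0],[0.35,0,0,0,0,0,0],[0.35,0,0,-0.03,0,0,0],[0.35,0,0,-0.07,0,0,0],[0.35,0,0.05,-0.11,0,0,0],[0.35,0,0.1,-0.13,0,0,0],[0.35,0,0.1,-0.13,0,0,0],[0.35,0,0.1,-0.13,0,0,0]]'; python3 - <<'E'
from h import *
s=bot.read_state(); print(w2c(s['position']),s['opening']*87)
p,d=viewer.capture('wrist'); cv2.imwrite('pics/wrist6.png',p)
for n in ('pivot_left','knob_left','pivot_right','knob_right'):
  r=models.tip_of('wrist',n); print([(w2c(x['xyz']).round(4).tolist(),round(x['p'],2)) for x in r[:2]])
E
```

```text
time_s: 13.02
position: [0.5087, -0.0599, 0.2277]
tcp_rot: [[0.736, -0.224, 0.638], [-0.172, -0.974, -0.144], [0.654, -0.004, -0.756]]
force: [0.0, 0.1, -0.6]
opening: 0.353
grasp_force: 0.0
[-0.05105114 -0.00264628  0.22769996] 30.698892368414842
[([0.0616, 0.0733, 0.0963], 0.82)]
[([0.0249, 0.0778, 0.1181], 0.83)]
[([0.0672, -0.072, 0.0951], 0.61)]
[([0.0602, -0.1147, 0.122], 0.8)]
```

View pics/wrist6.png

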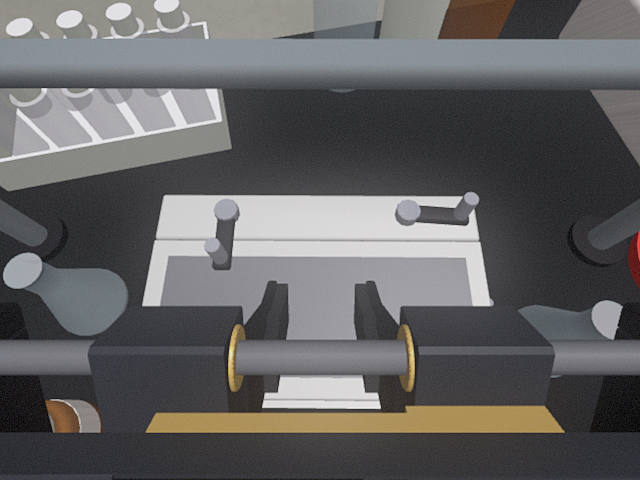

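The left bar now runs from its pivot at (227,210) to its end at (222,268), nearly square across the seam. The right knob top is at (470,199). I'll measure both.

```bash
cat >> h.py <<'E'
def bar(u0,u1,v0,v1,thr=75):
    p,d=viewer.capture('wrist'); g=cv2.cvtColor(p,cv2.COLOR_BGR2GRAY)[v0:v1,u0:u1]
    n,l,st,_=cv2.connectedComponentsWithStats((g<thr).astype(np.uint8)); i=1+np.argmax(st[1:,4])
    v,u=np.nonzero(l==i); Q=np.array([w2c(ray('wrist',a+u0,b+v0,.105))[:2] for a,b in zip(u,v)])
    b=np.array([np.median(Q[:,0]),np.median(Q[:,1])]); print('n',len(Q),'min',Q.min(0).round(4),'max',Q.max(0).round(4),'mean',Q.mean(0).round(4))
    # edges: per x-bin y-extent
    for x in np.arange(Q[:,0].min(),Q[:,0].max(),.005):
        k=abs(Q[:,0]-x)<.0025
        if k.any(): print(round(x,3),Q[k,1].min().round(4),Q[k,1].max().round(4))
E
python3 - <<'E'
from h import *
for n,u,v,z in [('pivL',227,210,.107),('pivR',408,212,.107),('kL',213,244,.133),('kR',470,199,.133),('rearL',164,196,.095),('rearR',474,197,.095),('seamL',157,240,.095),('seamR',480,241,.095)]: print(n,w2c(ray('wrist',u,v,z)).round(4))
bar(200,245,205,275)
E
```

```text
pivL [0.0634 0.0742 0.107 ]
pivR [ 0.062  -0.0732  0.107 ]
kL [0.0229 0.0742 0.133 ]
kR [ 0.0599 -0.1142  0.133 ]
rearL [0.0829 0.1336 0.095 ]
rearR [ 0.0827 -0.134   0.095 ]
seamL [0.0416 0.1325 0.095 ]
seamR [ 0.0417 -0.1328  0.095 ]
n 143 min [0.0132 0.0671] max [0.0559 0.0811] mean [0.0267 0.0704]
0.013 0.0677 0.081
0.018 0.0671 0.0811
0.023 0.0676 0.0692
0.028 0.0673 0.069
0.033 0.0673 0.0688
0.038 0.0675 0.0685
0.043 0.0674 0.0688
0.048 0.0676 0.0693
0.053 0.0675 0.0692
```

The left bar's edges are parallel to the case's x axis, with its centre at y 74 mm on the pivot, so it is square. Next is the right one.

```bash
python3 - <<'E'
from h import *
k=np.array([.061,-.1132,.132]); L=np.radians(40); z=np.array([np.sin(L),0,-np.cos(L)])
for b in (.09,.025,0): print(rel(k-b*z,40))
E
```

```text
([0.0236, 0.1121, 0.0542], [-0.5, -0.8, 0.1])
([0.0226, 0.1127, 0.1191], [-0.5, -0.8, 0.1])
([0.0223, 0.1129, 0.1441], [-0.5, -0.8, 0.1])
```

```bash
python3 -m jog '[[0.38,0.01,0.04,0.01,0,0,0],[0.38,0.02,0.08,0.03,-0.5,-0.8,0],[0.38,0.0235,0.112,0.054,-0.5,-0.8,0],[0.38,0.023,0.1125,0.09,-0.5,-0.8,0],[0.38,0.0226,0.1127,0.119,-0.5,-0.8,0],[0.38,0.0226,0.1127,0.119,-0.5,-0.8,0]]'; python3 - <<'E'
from h import *
s=bot.read_state(); print(w2c(s['position']),s['joint_positions'],s['opening'])
p,d=viewer.capture('wrist'); cv2.imwrite('pics/wrist7.png',p)
k=np.array([.061,-.1132,.132]); print(rel(k,40))
r=models.tip_of('wrist','knob_right'); print([(w2c(x['xyz']).round(4).tolist(),round(x['p'],2)) for x in r[:2]])
E
```

```text
time_s: 14.08
position: [0.5767, -0.1895, 0.1493]
tcp_rot: [[0.747, -0.229, 0.624], [-0.176, -0.973, -0.148], [0.641, 0.001, -0.767]]
force: [0.3, -0.1, 1.3]
opening: 0.379
grasp_force: 0.0
[ 0.04509592 -0.11291126  0.14932168] [-35.4765633   32.97695618 118.14056644 121.66811886  16.51758045
 -50.17610922] 0.3786904542357622
([0.0011, 0.0006, 0.0247], [-0.1, 0.1, 0.2])
[([0.0592, -0.1186, 0.1201], 0.97)]
```

View pics/wrist7.png

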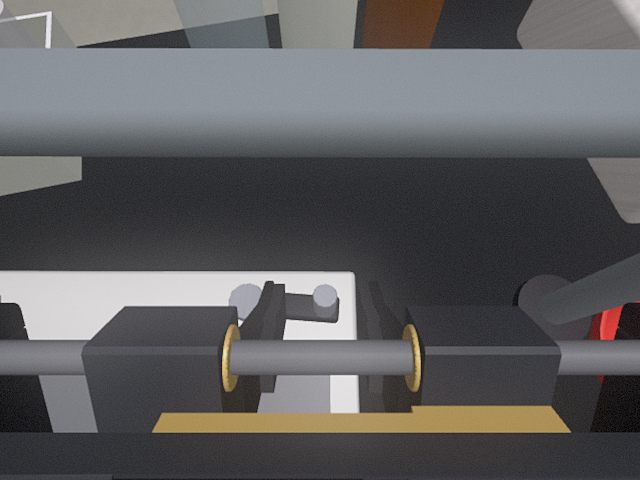

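The right knob's top is at (325,296), between the fingers at x≈285 and 372. The left finger is close to the pivot cap at (245,300), so I'll narrow the opening slightly, shift 1.5 mm outward and go in.

```bash
python3 -m jog '[[0.34,0.001,0.0015,0,0,0,0],[0.34,0.001,0.0015,0.012,0,0,0],[0.34,0.001,0.0015,0.0245,0,0,0],[0.34,0.001,0.0015,0.0245,0,0,0],[0,0.001,0.0015,0.0245,0,0,0],[0,0.001,0.0015,0.0245,0,0,0],[0,0.001,0.0015,0.0245,0,0,0],[0,0.001,0.0015,0.0245,0,0,0]]'; python3 - <<'E'
from h import *
s=bot.read_state(); c=w2c(s['position']); print(c,s['opening']*87)
a0=86; ex,ey=axes()
for a in np.linspace(a0,0,14)[1:]:
    ar,b=np.radians([a,a0]); v=.042*np.array([np.cos(b)-np.cos(ar),np.sin(b)-np.sin(ar)])
    w=np.r_[v[0]*ex+v[1]*ey,0]; print(round(a,1),(np.array(s['tcp_rot']).T@w).round(4).tolist())
E
```

```text
time_s: 15.18
position: [0.5917, -0.1949, 0.1337]
tcp_rot: [[0.745, -0.229, 0.626], [-0.174, -0.973, -0.149], [0.644, 0.002, -0.765]]
force: [-2.0, 1.4, 3.7]
opening: 0.127
grasp_force: 30.0
[ 0.06089166 -0.11469745  0.13373137] 11.019594344463007
79.4 [-0.0037, -0.0006, -0.0031]
72.8 [-0.0073, -0.0018, -0.0061]
66.2 [-0.0107, -0.0035, -0.009]
59.5 [-0.014, -0.0057, -0.0118]
52.9 [-0.0171, -0.0084, -0.0144]
46.3 [-0.0199, -0.0116, -0.0168]
39.7 [-0.0224, -0.0152, -0.0189]
33.1 [-0.0246, -0.0191, -0.0208]
26.5 [-0.0265, -0.0233, -0.0223]
19.8 [-0.0279, -0.0277, -0.0235]
13.2 [-0.0289, -0.0324, -0.0244]
6.6 [-0.0296, -0.0372, -0.025]
0.0 [-0.0298, -0.042, -0.0251]
```

```bash
python3 -m jog '[[0,-0.0037,-0.0006,-0.0031,0,0,0],[0,-0.0073,-0.0018,-0.0061,0,0,0],[0,-0.0107,-0.0035,-0.009,0,0,0],[0,-0.014,-0.0057,-0.0118,0,0,0],[0,-0.0171,-0.0084,-0.0144,0,0,0],[0,-0.02,-0.0116,-0.0168,0,0,0],[0,-0.0224,-0.0152,-0.019,0,0,0],[0,-0.0246,-0.019,-0.0208,0,0,0],[0,-0.0265,-0.0233,-0.0223,0,0,0],[0,-0.028,-0.0277,-0.0235,0,0,0],[0,-0.029,-0.0324,-0.0244,0,0,0],[0,-0.0296,-0.0372,-0.025,0,0,0],[0,-0.0298,-0.0395,-0.0251,0,0,0],[0,-0.0298,-0.0395,-0.0251,0,0,0]]'; python3 - <<'E'
from h import *
s=bot.read_state(); print(w2c(s['position']),s['opening']*87)
E
```

```text
time_s: 16.92
position: [0.5603, -0.1484, 0.1332]
tcp_rot: [[0.747, -0.234, 0.622], [-0.179, -0.972, -0.151], [0.64, 0.002, -0.768]]
force: [-6.7, -4.4, 7.5]
opening: 0.125
grasp_force: 30.0
[ 0.01965685 -0.07670478  0.13319734] 10.845859356234325
```

```bash
python3 -m jog '[[0,0,-0.0013,0,0,0,0],[0,0,-0.0025,0,0,0,0],[0,0,-0.0025,0,0,0,0]]';  python3 - <<'E'
from h import *
s=bot.read_state(); print(w2c(s['position']))
p,d=viewer.capture('wrist'); cv2.imwrite('pics/wrist8.png',p)
E
```

```text
time_s: 17.3
position: [0.5609, -0.1462, 0.1332]
tcp_rot: [[0.747, -0.235, 0.622], [-0.179, -0.972, -0.152], [0.64, 0.002, -0.768]]
force: [-7.0, -4.8, 8.2]
opening: 0.13
grasp_force: 30.0
[ 0.01973234 -0.07446485  0.13318423]
```

View pics/wrist8.png

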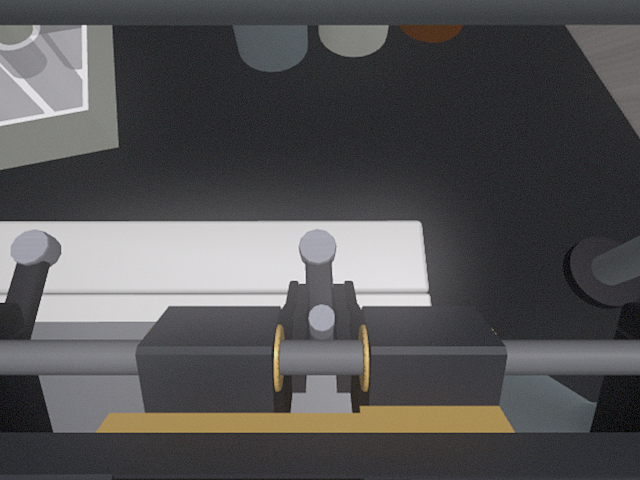

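The pivot is at (317,247) and the knob at (321,318), so the right bar is near square. I'll measure it, still gripped.

```bash
python3 - <<'E'
from h import *
for n,u,v,z in [('pivR',317.5,247,.107),('kR',321,318,.133),('barL',305.5,270,.105),('barR',332,270,.105),('rearR',422,222,.095)]: print(n,w2c(ray('wrist',u,v,z)).round(4))
E
```

```text
pivR [ 0.0636 -0.0748  0.107 ]
kR [ 0.0222 -0.0765  0.133 ]
barL [ 0.0518 -0.0687  0.105 ]
barR [ 0.0518 -0.0823  0.105 ]
rearR [ 0.0831 -0.1341  0.095 ]
```

```bash
python3 -m jog '[[0,0,-0.0013,0,0,0,0],[0,0,-0.0013,0,0,0,0],[0.3,0,-0.0013,0,0,0,0],[0.35,0,-0.0013,0,0,0,0],[0.35,0,-0.0013,0,0,0,0],[0.35,0,-0.0013,-0.03,0,0,0],[0.35,0,-0.0013,-0.07,0,0,0],[0.35,0,-0.03,-0.11,0,0,0],[0.35,0,-0.075,-0.13,0,0,0],[0.35,0,-0.075,-0.13,0,0,0],[0.35,0,-0.075,-0.13,0,0,0]]';  python3 - <<'E'
from h import *
bar(200,245,205,275); bar(385,440,205,275)
s=bot.read_state(); print(w2c(s['position']))
p,d=viewer.capture('wrist'); cv2.imwrite('pics/wrist9.png',p)
E
```

```text
time_s: 18.73
position: [0.4995, -0.0529, 0.2326]
tcp_rot: [[0.746, -0.229, 0.625], [-0.174, -0.973, -0.149], [0.643, 0.002, -0.766]]
force: [-0.6, 0.0, 0.7]
opening: 0.347
grasp_force: 0.0
n 71 min [0.014  0.0662] max [0.0427 0.0795] mean [0.0225 0.0697]
0.014 0.0665 0.0793
0.019 0.0662 0.0795
0.024 0.0663 0.0673
0.029 0.0663 0.0677
0.034 0.0665 0.0672
0.039 0.0668 0.0677
n 20 min [ 0.0133 -0.0805] max [ 0.0167 -0.0678] mean [ 0.0139 -0.0732]
0.013 -0.0805 -0.0678
[-0.06134869  0.00095934  0.23207966]
```

View pics/wrist9.png

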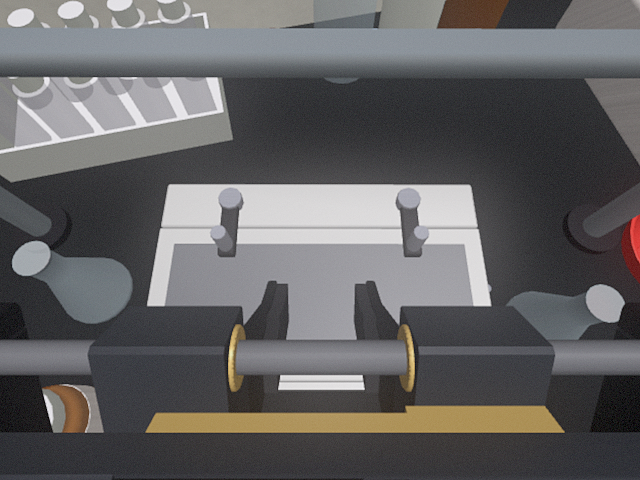

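Both bars lie symmetric and straight across the seam: left from (230,198) to (226,250), right from (408,198) to (412,250). The ends measure y +73 and -74 mm. The lid is flat and the gripper is clear, so I'll hand in.

```bash
python3 - <<'E'
from h import *
print(workorder.hand_in())
E
```

```text
the job is handed in; nothing more can be done
None
```

The lid is fully shut and both turnbuttons are square across its edge (within about 1°, by my camera measurements) and released; I handed the job in at about 19 s of robot time, with the arm kept off the pipe and glassware, and the interface gave no verdict.

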